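Rack the scope eyepieces in order of size

TASK

Put the four loose eyepieces back on the aluminium rack, one upright in each rubber dish, in order of size: the largest in the dish nearest the spotting scope, then the next smaller, down to the smallest in the dish farthest from it. They are glass: set each one down gently on its foot, without dropping or tipping any, and leave the coffee mug where it is.

Things in the scene. Friction and masses are not known exactly. Their poses are not given: they have to be found in the camera images.
- eyepiece_1_center (a point): smallest of the four loose telescope eyepieces: an upright grey cylinder 38 mm in diameter and 48 mm tall over all, with a black rubber eyecup (top 12 mm) and a 36 mm wide, 10 mm high metal foot; about 90 g, stands on its foot. This point is on its axis, half-way up (24 mm above the underside); z points up along the axis; yaw means nothing (round)
- eyepiece_2_center (a point): second smallest of the four loose telescope eyepieces: an upright grey cylinder 45 mm in diameter and 57 mm tall over all, with a black rubber eyecup (top 12 mm) and a 36 mm wide, 10 mm high metal foot; about 130 g, stands on its foot. This point is on its axis, half-way up (28.5 mm above the underside); z points up along the axis; yaw means nothing (round)
- eyepiece_3_center (a point): second largest of the four loose telescope eyepieces: an upright grey cylinder 52 mm in diameter and 66 mm tall over all, with a black rubber eyecup (top 12 mm) and a 36 mm wide, 10 mm high metal foot; about 180 g, stands on its foot. This point is on its axis, half-way up (33 mm above the underside); z points up along the axis; yaw means nothing (round)
- eyepiece_4_center (a point): largest of the four loose telescope eyepieces: an upright grey cylinder 60 mm in diameter and 75 mm tall over all, with a black rubber eyecup (top 12 mm) and a 36 mm wide, 10 mm high metal foot; about 240 g, stands on its foot. This point is on its axis, half-way up (37.5 mm above the underside); z points up along the axis; yaw means nothing (round)
- dish_1: dish 1 of 4, counted from the robot's left, in a row, 90 mm apart, on the fixed rack (flat aluminium plate 90 x 380 x 10 mm): black rubber, 68 mm across, flat floor 60 mm across, lip 2.5 mm above the floor. Origin: centre of its underside, 10 mm above the table; the floor is 2 mm above it. y runs along the row towards dish 1, x across it, z up (left end)
- dish_2: dish 2 of 4, counted from the robot's left, in a row, 90 mm apart, on the fixed rack (flat aluminium plate 90 x 380 x 10 mm): black rubber, 68 mm across, flat floor 60 mm across, lip 2.5 mm above the floor. Origin: centre of its underside, 10 mm above the table; the floor is 2 mm above it. y runs along the row towards dish 1, x across it, z up
- dish_3: dish 3 of 4, counted from the robot's left, in a row, 90 mm apart, on the fixed rack (flat aluminium plate 90 x 380 x 10 mm): black rubber, 68 mm across, flat floor 60 mm across, lip 2.5 mm above the floor. Origin: centre of its underside, 10 mm above the table; the floor is 2 mm above it. y runs along the row towards dish 1, x across it, z up
- dish_4: dish 4 of 4, counted from the robot's left, in a row, 90 mm apart, on the fixed rack (flat aluminium plate 90 x 380 x 10 mm): black rubber, 68 mm across, flat floor 60 mm across, lip 2.5 mm above the floor. Origin: centre of its underside, 10 mm above the table; the floor is 2 mm above it. y runs along the row towards dish 1, x across it, z up (right end)
- scope: olive spotting scope, fixed, on a low black tripod, 32 cm long, 17 cm tall, its tube along x and its objective towards the robot's side; stands just beyond one end of the rack, on the robot's left or right (an intercom set stands beyond the other end). Origin: on the table under the tripod's centre, z up
- mug: white coffee mug standing loose among the eyepieces, 76 mm across, 82 mm tall, handle reaching about 30 mm more, towards the robot; to be left alone. Origin: centre of its underside, z up

How it is judged:
At the end, for the whole second after the job is handed in: Each eyepiece stands upright (within 0.1 rad) on the floor of its own dish, its axis within 13 mm of the dish's centre (foot inside the lip) and its height within 4 mm of standing on the floor, at rest, sizes falling from the dish nearest the spotting scope to the dish farthest from it (((world y of scope above 0 m and horizontal distance between eyepiece_1_center and dish_4 below 0.013 m and z of eyepiece_1_center in the frame of dish_4 between 0.022 and 0.03 m and angle between each of eyepiece_1_center, eyepiece_2_center, eyepiece_3_center, eyepiece_4_center's own z axis and vertical below 0.1 rad and horizontal distance between eyepiece_2_center and dish_3 below 0.013 m and z of eyepiece_2_center in the frame of dish_3 between 0.0265 and 0.0345 m and horizontal distance between eyepiece_3_center and dish_2 below 0.013 m and z of eyepiece_3_center in the frame of dish_2 between 0.031 and 0.039 m and horizontal distance between eyepiece_4_center and dish_1 below 0.013 m and z of eyepiece_4_center in the frame of dish_1 between 0.0355 and 0.0435 m) or (world y of scope below 0 m and horizontal distance between eyepiece_1_center and dish_1 below 0.013 m and z of eyepiece_1_center in the frame of dish_1 between 0.022 and 0.03 m and angle between each of eyepiece_1_center, eyepiece_2_center, eyepiece_3_center, eyepiece_4_center's own z axis and vertical below 0.1 rad and horizontal distance between eyepiece_2_center and dish_2 below 0.013 m and z of eyepiece_2_center in the frame of dish_2 between 0.0265 and 0.0345 m and horizontal distance between eyepiece_3_center and dish_3 below 0.013 m and z of eyepiece_3_center in the frame of dish_3 between 0.031 and 0.039 m and horizontal distance between eyepiece_4_center and dish_4 below 0.013 m and z of eyepiece_4_center in the frame of dish_4 between 0.0355 and 0.0435 m)) and linear speed of each of eyepiece_1, eyepiece_2, eyepiece_3, eyepiece_4 below 0.02 m/s and angular speed of each of eyepiece_1, eyepiece_2, eyepiece_3, eyepiece_4 below 0.3 rad/s); the robot touches nothing.
It fails at once if an eyepiece is tipped over (leans more than 40 degrees) (angle between any of eyepiece_1_center, eyepiece_2_center, eyepiece_3_center, eyepiece_4_center's own z axis and vertical above 0.7 rad).
It fails at once if an eyepiece is dropped or thrown (moves faster than 0.6 m/s out of the fingers, as after a fall of 2 cm) ((linear speed of eyepiece_1 above 0.6 m/s and contact force between eyepiece_1 and the fingers below 0.01 N) or (linear speed of eyepiece_2 above 0.6 m/s and contact force between eyepiece_2 and the fingers below 0.01 N) or (linear speed of eyepiece_3 above 0.6 m/s and contact force between eyepiece_3 and the fingers below 0.01 N) or (linear speed of eyepiece_4 above 0.6 m/s and contact force between eyepiece_4 and the fingers below 0.01 N)).
It fails at once if the mug is shifted by more than 2 cm or tipped (distance of mug from where it was at the start of the episode above 0.02 m or angle between mug's own z axis and vertical above 0.4 rad).
It also fails if it takes over 101 s, if anything falls off the work surface, if the arm or the gripper's body presses on something with over 40 N, if the wrist force passes 120 N, or if a joint passes its speed limit or range.

ROBOT

A 7-joint arm with a two-finger parallel gripper is mounted at the origin on the work surface. World frame = base frame: x ahead of the robot, y to its left, z up, the work surface at z = 0. Lengths are in m, angles in rad, forces in N, time in s.
With the tool pointing down it reaches from about 0.425 to 1.025 m from the base axis. Payload 3.6 kg.
Tool frame: the origin (TCP) lies on the mounting face of the last link; the fingertips stand 173 mm ahead of it and the grasp point (between the pads) lies 155 mm ahead of it; z points along the fingers, y is the line along which they close (so a half turn about z gives the same grasp; the last joint's range is limited). The gripper opens to 85 mm and grips with 20 to 120 N. Pads are 22 mm wide; open, the fingers measure 114 mm over their backs; the gripper's body (76 mm by 85 mm) begins 54 mm behind the grasp point. The pads swing forward as they close: fully open they stand 13 mm farther back than shut.
Start: joints at [1.254, 0.591, 0.048, 1.609, -0.033, 0.943, -0.034], TCP at [0.16, -0.707, 0.405] pointing down, gripper open.
Joint ranges: [-2.69, 2.69], [-0.47, 2.24], [-1.27, 1.36], [0.19, 2.51], [-1.53, 4.68], [0.08, 2.07], [-3.09, 3.09]. Speed limits (rad/s): [2.57, 2.57, 3.14, 3.14, 3.14, 3.14, 3.14].

INTERFACE

Orientations are given as a unit quaternion [w, x, y, z].
In Python, from station import arm gives the robot as it stands.
- The arm moves only by the tool apply_moves, never from a script. Its argument "series" is a list of rows, each an object of numbers: "claw": the opening, from 0 (shut) to 1 (fully open); "tx", "ty", "tz": the shift along the tool's x, y, z in m; "spin": the turn about the tool's z in degrees. In form: [{"claw": .., "tx": .., "ty": .., "tz": .., "spin": ..}, ...]. A call has 1 to 5 rows; each row is the pose to reach, as a shift and turn from the pose commanded when the call began, along the tool's axes at that moment; what a row does not reach only later rows make up. A row lasts 1/12 s, in which the tool goes at most 41.7 mm and 7.16 degrees, less where a joint would pass 70% of its speed; a pose out of reach is approached as far as the arm can. A call with a gripper value outside its range is refused whole. The fingers move at their own pace and stop on an object; "grip_force" is the grip in N (left out, the last holds). Time passes only in rows, so rows that repeat a pose let the fingers close. It gives the time, the measured TCP pose, the force, the opening and the grip force at its end, in the units of the state.
- arm.sense(): the state, without advancing time (a new reading comes with each control period).
- arm.capture(name): name is "scene" or "top" or "wrist"; returns a dict with "pixels" (384x512x3 uint8, red, green, blue), "fx", "fy", "cx", "cy" (pixels), "xyz" and "rotation" of the camera in the world. Camera axes: x right, y up, looking along -z (the intrinsics and any distortion apply to the point x, -y, -z); pixel columns grow to the right and rows downward; lengths in m; the calibration is good to about 2 mm. A picture is of the moment at which its call begins. There is no depth.
- arm.finish_job(): hands the job in; it is judged then, once.
The state is a dict: "time": time; "qpos": joint angles; "dq": joint speeds; "joint_efforts": joint torques, N m; "ee_pos": TCP position; "ee_rot": TCP orientation; "force": force on the tool from outside, world axes, zero at the start; "torque": the same for the moment, N m; "gripper_width": opening from 0.0 (shut) to 1.0 (fully open); "grip_force": force on a finger pad.
Only numpy, scipy, OpenCV 4.12 (cv2) and the standard library are available. Lean on these libraries where they do the work, as an engineer would, in place of code of your own. Each camera call takes 0.05 s, during which the arm holds its last target. There are 200 camera calls.

## Working session

There is one attempt and no reset: what is moved stays moved. The work goes in short steps, Python scripts to look and compute and a tool call to move; the robot and the scene stay as the last step left them, time stands still between calls to the robot, and variables do not carry over. Pictures are saved under pics/ and viewed, at most 14 in all, crops included, and the job is handed in when it is done.

Besides the shell and the picture viewer there is one more tool, called after "Emit:" as name([rows], argument=value, ...), one row to a line, values as JSON. apply_moves: Moves the arm, as the interface text tells. Its arguments: {"type":"object","properties":{"series":{"type":"array"},"grip_force":{"type":"number"}},"required":["series"]}

```bash
ls; mkdir -p pics; cat > h.py <<'E'
import numpy as np, cv2
from station import arm
def cap(n,f):
    c=arm.capture(n); cv2.imwrite('pics/'+f,cv2.cvtColor(c['pixels'],cv2.COLOR_RGB2BGR)); 
    np.savez('pics/'+f+'.npz',**{k:np.array(v) for k,v in c.items() if v is not None}); return c
def ray(c,u,v,z):
    d=np.array([(u-c['cx'])/c['fx'],-(v-c['cy'])/c['fy'],-1]); d=np.array(c['rotation']).reshape(3,3)@d
    o=np.array(c['xyz']); return o+d*(z-o[2])/d[2]
def proj(c,p):
    q=np.array(c['rotation']).reshape(3,3).T@(np.array(p)-c['xyz']); return c['cx']-c['fx']*q[0]/q[2], c['cy']+c['fy']*q[1]/q[2]
E
python3 - <<'E'
from h import *
for n in('top','scene'):
    c=cap(n,n+'0.png'); print({k:v for k,v in c.items() if k!='pixels'})
print(arm.sense())
E
```

```text
pics
{'fx': 392.2868592413036, 'fy': 392.2868592413036, 'cx': 253.37088666425538, 'cy': 194.93463555272058, 'xyz': array([0.32202064, 0.00702776, 1.40112996]), 'rotation': array([-0.70205855, -0.05385202,  0.05707884,  0.70778228])}
{'fx': 474.53023554616556, 'fy': 474.53023554616556, 'cx': 257.0122109985091, 'cy': 191.99405448575487, 'xyz': array([1.16549566, 0.64621614, 1.03018389]), 'rotation': array([0.3498195 , 0.1312202 , 0.34213861, 0.86217675])}
{'time': 0.1, 'qpos': array([ 1.25451734,  0.59203922,  0.04830782,  1.60968876, -0.03332414,
        0.94269644, -0.03368251]), 'dq': array([ 6.80318247e-05, -1.26924797e-03,  1.35796703e-03, -3.85534823e-03,
       -4.09864824e-04,  1.01833681e-03, -8.07420568e-04]), 'joint_efforts': array([ 4.35664260e-03, -5.50002193e+01,  1.55305222e+00, -1.98827451e+01,
        9.68822365e-03,  3.74650204e-03,  7.53162652e-06]), 'ee_pos': array([ 0.16012576, -0.70669548,  0.40364841]), 'ee_rot': array([-1.00046683e-03,  9.93797600e-01,  1.11199386e-01, -1.60640175e-04]), 'force': array([0.29104527, 0.82363845, 0.79063504]), 'torque': array([ 0.01684469, -0.03972905,  0.00058824]), 'grip_force': 0.0, 'gripper_width': 1.001532794480889}
```

View pictures.

```bash
python3 - <<'E'
s=open('h.py').read()
s=s.replace("import numpy as np, cv2","import numpy as np, cv2\nfrom scipy.spatial.transform import Rotation as R\ndef rot(q): return R.from_quat(np.asarray(q)[[1,2,3,0]]).as_matrix()").replace("np.array(c['rotation']).reshape(3,3)","rot(c['rotation'])")
open('h.py','w').write(s)
E
```

```text
(no output)
```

View pics/top0.png

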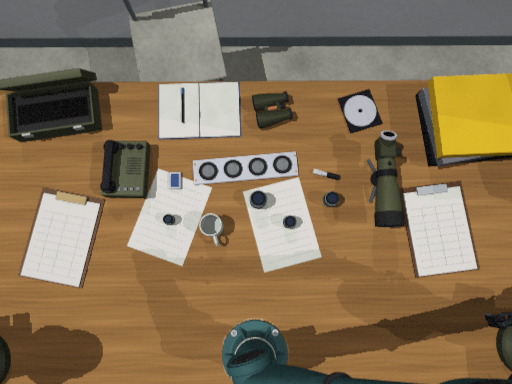

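View pics/scene0.png

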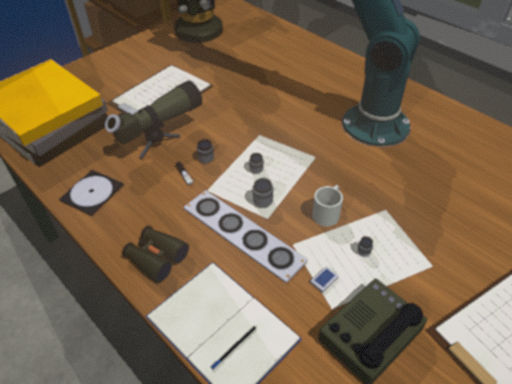

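The top view shows the rack with 4 dishes (208,171 … 283,164), the scope on the right at (388,180), the intercom at left, eyepieces at (258,199), (290,222), (332,199) and (168,219), and the mug at (210,225). The scene view agrees. I'll enlarge it for pixel positions.

```bash
python3 - <<'E'
from h import *
im=cv2.imread('pics/top0.png')
cv2.imwrite('pics/c1.png',cv2.resize(im[145:255,150:350],None,fx=4,fy=4,interpolation=cv2.INTER_CUBIC))
E
```

```text
(no output)
```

View pics/c1.png

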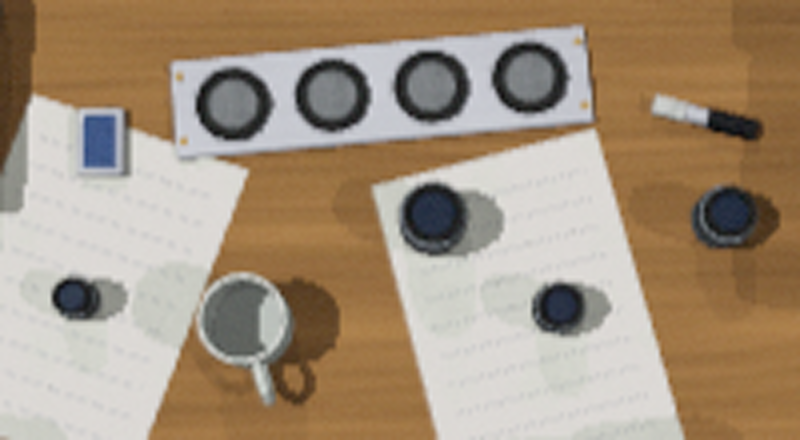

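The crop shows eyecup tops at (434,213) for the largest, (727,211), (561,305) and (74,296) for the smallest. Dishes are at (233,104), (332,95), (431,86) and (530,77), and the mug rim is at (245,318).

```bash
python3 - <<'E'
from h import *
c=dict(np.load('pics/top0.png.npz'))
for n,u,v,z in [('e4',434,213,.075),('e3',727,211,.066),('e2',561,305,.057),('e1',74,296,.048),('d1',233,104,.012),('d2',332,95,.012),('d3',431,86,.012),('d4',530,77,.012),('mug',245,318,.082),('handle',268,402,.05),('scope',952,140,.1)]:
    p=ray(c,150+(u+.5)/4-.5,145+(v+.5)/4-.5,z); print(n,p.round(4),np.hypot(*p[:2]).round(3))
s=arm.sense(); print(s['ee_pos'],rot(s['ee_rot']).round(3))
E
```

```text
e4 [ 0.5217 -0.0161  0.075 ] 0.522
e3 [ 0.5228 -0.2686  0.066 ] 0.588
e2 [ 0.4437 -0.1246  0.057 ] 0.461
e1 [0.4557 0.2953 0.048 ] 0.543
d1 [0.6323 0.1636 0.012 ] 0.653
d2 [0.64   0.0741 0.012 ] 0.644
d3 [ 0.6477 -0.0157  0.012 ] 0.648
d4 [ 0.6553 -0.1057  0.012 ] 0.664
mug [0.4326 0.1439 0.082 ] 0.456
handle [0.3633 0.1269 0.05  ] 0.385
scope [ 0.5769 -0.4545  0.1   ] 0.734
[ 0.16012576 -0.70669548  0.40364841] [[ 0.975  0.221 -0.001]
 [ 0.221 -0.975  0.002]
 [-0.    -0.002 -1.   ]]
```

Emit:
apply_moves([
  {"claw": 1,"tx": 0.025,"ty": -0.03,"tz": 0.004,"spin": 0},
  {"claw": 1,"tx": 0.05,"ty": -0.06,"tz": 0.008,"spin": 0},
  {"claw": 1,"tx": 0.075,"ty": -0.09,"tz": 0.012,"spin": 0},
  {"claw": 1,"tx": 0.1,"ty": -0.12,"tz": 0.016,"spin": 0},
  {"claw": 1,"tx": 0.125,"ty": -0.148,"tz": 0.02,"spin": 0},
], grip_force=30)

```text
time: 0.52
ee_pos: [0.2498, -0.5329, 0.3841]
ee_rot: [-0.001, 0.994, 0.111, -0.0]
force: [0.9, 0.4, 0.7]
gripper_width: 0.999
grip_force: 0.0
```

Emit:
apply_moves([
  {"claw": 1,"tx": 0.025,"ty": -0.03,"tz": 0.004,"spin": 0},
  {"claw": 1,"tx": 0.05,"ty": -0.06,"tz": 0.008,"spin": 0},
  {"claw": 1,"tx": 0.075,"ty": -0.09,"tz": 0.012,"spin": 0},
  {"claw": 1,"tx": 0.1,"ty": -0.12,"tz": 0.016,"spin": 0},
  {"claw": 1,"tx": 0.125,"ty": -0.148,"tz": 0.02,"spin": 0},
])

```text
time: 0.93
ee_pos: [0.3388, -0.361, 0.3644]
ee_rot: [-0.0, 0.994, 0.111, -0.0]
force: [0.4, -0.3, 0.1]
gripper_width: 1.004
grip_force: 0.0
```

Emit:
apply_moves([
  {"claw": 1,"tx": 0.025,"ty": -0.03,"tz": 0.004,"spin": 0},
  {"claw": 1,"tx": 0.05,"ty": -0.06,"tz": 0.008,"spin": 0},
  {"claw": 1,"tx": 0.075,"ty": -0.09,"tz": 0.012,"spin": 0},
  {"claw": 1,"tx": 0.1,"ty": -0.12,"tz": 0.016,"spin": 0},
  {"claw": 1,"tx": 0.125,"ty": -0.148,"tz": 0.02,"spin": 0},
])

```text
time: 1.35
ee_pos: [0.428, -0.1891, 0.3444]
ee_rot: [-0.0, 0.994, 0.111, -0.0]
force: [1.7, -0.4, -0.2]
gripper_width: 0.999
grip_force: 0.0
```

Emit:
apply_moves([
  {"claw": 1,"tx": 0,"ty": 0,"tz": 0,"spin": -7},
  {"claw": 1,"tx": 0,"ty": 0,"tz": 0,"spin": -14},
  {"claw": 1,"tx": 0,"ty": 0,"tz": 0,"spin": -21},
  {"claw": 1,"tx": 0,"ty": 0,"tz": 0,"spin": -28},
  {"claw": 1,"tx": 0,"ty": 0,"tz": 0,"spin": -35},
])

```text
time: 1.77
ee_pos: [0.4278, -0.1909, 0.3445]
ee_rot: [-0.0, 0.913, 0.408, -0.0]
force: [0.4, -0.4, -0.1]
gripper_width: 0.998
grip_force: 0.0
```

Emit:
apply_moves([
  {"claw": 1,"tx": 0,"ty": 0,"tz": 0,"spin": -7},
  {"claw": 1,"tx": 0,"ty": 0,"tz": 0,"spin": -14},
  {"claw": 1,"tx": 0,"ty": 0,"tz": 0,"spin": -21},
  {"claw": 1,"tx": 0,"ty": 0,"tz": 0,"spin": -28},
  {"claw": 1,"tx": 0,"ty": 0,"tz": 0,"spin": -35},
])

```text
time: 2.18
ee_pos: [0.4276, -0.1912, 0.3445]
ee_rot: [-0.0, 0.748, 0.663, -0.0]
force: [-0.5, 0.6, -0.4]
gripper_width: 0.995
grip_force: 0.0
```

Emit:
apply_moves([
  {"claw": 1,"tx": 0,"ty": 0,"tz": 0,"spin": -6},
  {"claw": 1,"tx": 0,"ty": 0,"tz": 0,"spin": -12},
  {"claw": 1,"tx": 0,"ty": 0,"tz": 0,"spin": -12},
])

```text
time: 2.43
ee_pos: [0.4276, -0.1913, 0.3444]
ee_rot: [-0.0, 0.677, 0.736, 0.0]
force: [0.7, 0.8, -1.1]
gripper_width: 1.005
grip_force: 0.0
```

```bash
cat >> h.py <<'E'
def go(x,y,z):
    s=arm.sense(); d=np.array([x,y,z])-s['ee_pos']; t=rot(s['ee_rot']).T@d
    print('from',s['ee_pos'].round(4),'tool',t.round(4),'rows',(np.linalg.norm(d)/.0417).round(1),'q',s['qpos'].round(2))
E
python3 - <<'E'
from h import *
c=cap('wrist','w1.png'); print(c['xyz'],rot(c['rotation']).round(2),c['fx'])
for n,p in dict(e4=(.5217,-.0161,.075),e2=(.4437,-.1246,.057),e3=(.5228,-.2686,.066),d3=(.6477,-.0157,.012),d4=(.6553,-.1057,.012)).items(): print(n,np.round(proj(c,p)))
go(.522,-.016,.3)
E
```

```text
[ 0.42100495 -0.11609115  0.31315419] [[ 1.   -0.08 -0.02]
 [ 0.08  0.95  0.3 ]
 [-0.   -0.3   0.95]] 291.81073235507466
e4 [415. -40.]
e2 [282. 112.]
e3 [347. 272.]
d3 [516.   5.]
d4 [492. 109.]
from [ 0.4276 -0.1913  0.3445] tool [0.1671 0.1083 0.0445] rows 4.9 q [ 0.64  0.39 -0.4   2.21  0.27  0.58  0.12]
```

View pics/w1.png

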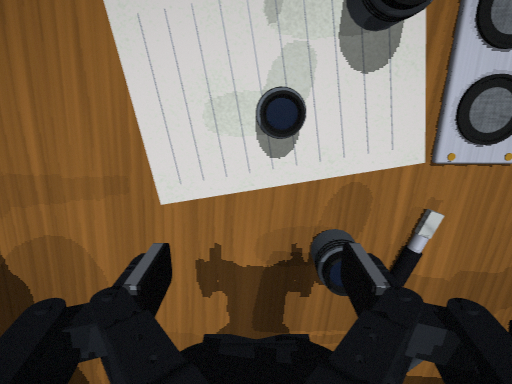

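The wrist view shows e2 at (282,112) and d4 at (490,109), both within 2 px of the prediction. e3 is partly hidden near (342,265), so the map is good. Next I go to e4.

Emit:
apply_moves([
  {"claw": 1,"tx": 0.034,"ty": 0.022,"tz": 0.009,"spin": 0},
  {"claw": 1,"tx": 0.067,"ty": 0.043,"tz": 0.018,"spin": 0},
  {"claw": 1,"tx": 0.1,"ty": 0.065,"tz": 0.027,"spin": 0},
  {"claw": 1,"tx": 0.134,"ty": 0.087,"tz": 0.036,"spin": 0},
  {"claw": 1,"tx": 0.167,"ty": 0.108,"tz": 0.0445,"spin": 0},
])

```text
time: 2.9
ee_pos: [0.5223, -0.0141, 0.2996]
ee_rot: [0.0, 0.678, 0.735, -0.0]
force: [0.3, 0.2, 0.0]
gripper_width: 0.998
grip_force: 0.0
```

Emit:
apply_moves([
  {"claw": 1,"tx": 0,"ty": 0,"tz": 0,"spin": 0},
  {"claw": 1,"tx": 0,"ty": 0,"tz": 0.025,"spin": 0},
  {"claw": 1,"tx": 0,"ty": 0,"tz": 0.04,"spin": 0},
])

```text
time: 3.15
ee_pos: [0.5219, -0.0146, 0.2593]
ee_rot: [0.0, 0.677, 0.736, 0.0]
force: [-0.4, -1.7, -0.2]
gripper_width: 1.003
grip_force: 0.0
```

```bash
python3 - <<'E'
from h import *
c=cap('wrist','w2.png'); print(np.round(proj(c,(.5217,-.0161,.075))))
go(.522,-.016,.187)
E
```

```text
[256. 238.]
from [ 0.5206 -0.0153  0.257 ] tool [-0.0008  0.0017  0.07  ] rows 1.7 q [ 0.16  0.58 -0.3   2.16  0.38  0.45 -0.35]
```

View pics/w2.png

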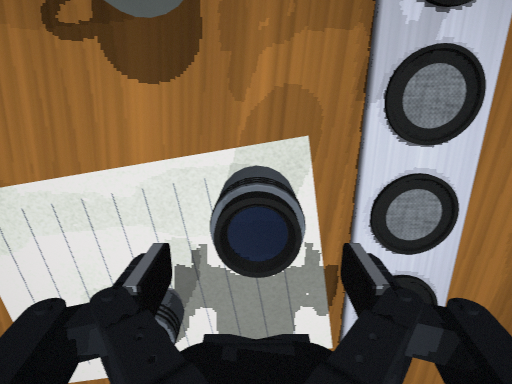

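e4's top is at (258,233), centred between the pads. I'll descend and grip.

Emit:
apply_moves([
  {"claw": 1,"tx": 0,"ty": 0.001,"tz": 0.02,"spin": 0},
  {"claw": 1,"tx": 0,"ty": 0.001,"tz": 0.04,"spin": 0},
  {"claw": 1,"tx": 0,"ty": 0.001,"tz": 0.06,"spin": 0},
  {"claw": 1,"tx": 0,"ty": 0.001,"tz": 0.07,"spin": 0},
  {"claw": 0.85,"tx": 0,"ty": 0.001,"tz": 0.07,"spin": 0},
])

```text
time: 3.62
ee_pos: [0.5219, -0.0159, 0.1887]
ee_rot: [-0.001, 0.677, 0.736, -0.001]
force: [0.4, 0.2, -0.4]
gripper_width: 0.886
grip_force: 0.0
```

Emit:
apply_moves([
  {"claw": 0.75,"tx": 0,"ty": 0,"tz": 0,"spin": 0},
  {"claw": 0.65,"tx": 0,"ty": 0,"tz": 0,"spin": 0},
  {"claw": 0.55,"tx": 0,"ty": 0,"tz": 0,"spin": 0},
  {"claw": 0.5,"tx": 0,"ty": 0,"tz": 0,"spin": 0},
  {"claw": 0.5,"tx": 0,"ty": 0,"tz": 0,"spin": 0},
])

```text
time: 4.03
ee_pos: [0.5227, -0.0158, 0.1909]
ee_rot: [0.0, 0.677, 0.736, 0.0]
force: [-0.3, 0.0, 1.8]
gripper_width: 0.695
grip_force: 32.7
```

Emit:
apply_moves([
  {"claw": 0.5,"tx": 0,"ty": 0,"tz": 0,"spin": 0},
  {"claw": 0.5,"tx": 0,"ty": 0,"tz": 0,"spin": 0},
])

```text
time: 4.2
ee_pos: [0.5227, -0.0158, 0.1909]
ee_rot: [0.0, 0.677, 0.736, 0.0]
force: [-0.9, -0.5, 6.3]
gripper_width: 0.694
grip_force: 33.1
```

```bash
python3 -c "
from h import *
go(.6553,-.1057,.25)"
```

```text
from [ 0.5227 -0.0158  0.1909] tool [-0.1006  0.1247 -0.059 ] rows 4.1 q [ 0.09  0.7  -0.2   2.18  0.45  0.31 -0.41]
```

Emit:
apply_moves([
  {"claw": 0.5,"tx": 0,"ty": 0,"tz": -0.01,"spin": 0},
  {"claw": 0.5,"tx": 0,"ty": 0,"tz": -0.025,"spin": 0},
  {"claw": 0.5,"tx": 0,"ty": 0,"tz": -0.045,"spin": 0},
  {"claw": 0.5,"tx": 0,"ty": 0,"tz": -0.06,"spin": 0},
  {"claw": 0.5,"tx": 0,"ty": 0,"tz": -0.06,"spin": 0},
])

```text
time: 4.62
ee_pos: [0.5233, -0.0157, 0.2528]
ee_rot: [0.002, 0.677, 0.736, 0.002]
force: [1.1, 0.9, -2.2]
gripper_width: 0.693
grip_force: 33.3
```

Emit:
apply_moves([
  {"claw": 0.5,"tx": -0.015,"ty": 0.02,"tz": 0,"spin": 0},
  {"claw": 0.5,"tx": -0.035,"ty": 0.045,"tz": 0,"spin": 0},
  {"claw": 0.5,"tx": -0.06,"ty": 0.075,"tz": 0,"spin": 0},
  {"claw": 0.5,"tx": -0.08,"ty": 0.1,"tz": 0,"spin": 0},
  {"claw": 0.5,"tx": -0.092,"ty": 0.115,"tz": 0,"spin": 0},
])

```text
time: 5.03
ee_pos: [0.6473, -0.1013, 0.2495]
ee_rot: [0.001, 0.678, 0.735, 0.0]
force: [-0.3, 0.0, -3.2]
gripper_width: 0.697
grip_force: 33.4
```

Emit:
apply_moves([
  {"claw": 0.5,"tx": -0.008,"ty": 0.009,"tz": 0,"spin": 0},
  {"claw": 0.5,"tx": -0.008,"ty": 0.009,"tz": 0,"spin": 0},
  {"claw": 0.5,"tx": -0.008,"ty": 0.009,"tz": 0,"spin": 0},
])

```text
time: 5.28
ee_pos: [0.6538, -0.1054, 0.249]
ee_rot: [-0.001, 0.677, 0.736, -0.001]
force: [0.2, 0.6, -2.5]
gripper_width: 0.697
grip_force: 33.4
```

```bash
python3 - <<'E'
from h import *
c=cap('wrist','w3.png'); print(np.round(proj(c,(.6553,-.1057,.012))),arm.sense()['force'],arm.sense()['gripper_width'])
go(.6553,-.1057,.206)
E
```

```text
[259. 205.] [-0.03168221  0.3277825  -2.44729219] 0.6925028052869545
from [ 0.6531 -0.1044  0.2491] tool [-0.0015  0.0022  0.0431] rows 1.0 q [ 0.32  0.72 -0.34  1.84  0.37  0.64 -0.16]
```

View pics/w3.png

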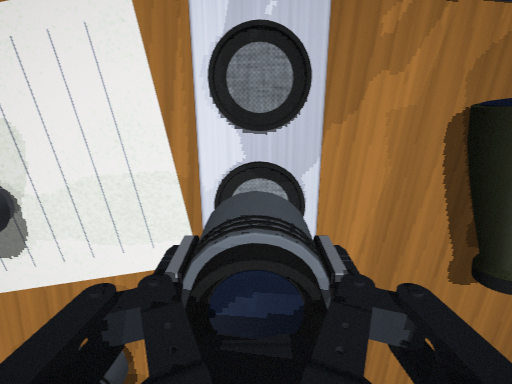

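e4 is held upright, with the dish d4 rim visible behind it centred at column ~260. I'll lower it.

Emit:
apply_moves([
  {"claw": 0.5,"tx": -0.001,"ty": 0.002,"tz": 0.012,"spin": 0},
  {"claw": 0.5,"tx": -0.001,"ty": 0.002,"tz": 0.026,"spin": 0},
  {"claw": 0.5,"tx": -0.001,"ty": 0.002,"tz": 0.035,"spin": 0},
  {"claw": 0.5,"tx": -0.001,"ty": 0.002,"tz": 0.039,"spin": 0},
  {"claw": 0.5,"tx": -0.001,"ty": 0.002,"tz": 0.041,"spin": 0},
])

```text
time: 5.75
ee_pos: [0.6555, -0.1055, 0.2073]
ee_rot: [-0.001, 0.677, 0.736, -0.001]
force: [-0.1, -0.4, -1.2]
gripper_width: 0.694
grip_force: 33.4
```

Emit:
apply_moves([
  {"claw": 0.5,"tx": 0,"ty": 0,"tz": 0.001,"spin": 0},
  {"claw": 0.5,"tx": 0,"ty": 0,"tz": 0.002,"spin": 0},
  {"claw": 0.5,"tx": 0,"ty": 0,"tz": 0.003,"spin": 0},
])

```text
time: 6.0
ee_pos: [0.6568, -0.1058, 0.2065]
ee_rot: [0.0, 0.677, 0.736, 0.0]
force: [0.5, 0.0, -1.5]
gripper_width: 0.699
grip_force: 33.4
```

Emit:
apply_moves([
  {"claw": 0.5,"tx": 0,"ty": 0,"tz": 0.001,"spin": 0},
  {"claw": 0.5,"tx": 0,"ty": 0,"tz": 0.002,"spin": 0},
  {"claw": 0.5,"tx": 0,"ty": 0,"tz": 0.002,"spin": 0},
])

```text
time: 6.25
ee_pos: [0.6565, -0.1059, 0.2043]
ee_rot: [0.0, 0.677, 0.736, 0.0]
force: [0.8, -0.5, -2.5]
gripper_width: 0.696
grip_force: 33.4
```

Emit:
apply_moves([
  {"claw": 0.5,"tx": 0,"ty": 0,"tz": 0.001,"spin": 0},
  {"claw": 0.5,"tx": 0,"ty": 0,"tz": 0.002,"spin": 0},
  {"claw": 0.5,"tx": 0,"ty": 0,"tz": 0.002,"spin": 0},
])

```text
time: 6.5
ee_pos: [0.6567, -0.1059, 0.203]
ee_rot: [0.0, 0.677, 0.736, -0.0]
force: [-1.2, 0.5, 3.0]
gripper_width: 0.698
grip_force: 33.8
```

Emit:
apply_moves([
  {"claw": 0.5,"tx": 0,"ty": 0,"tz": 0.001,"spin": 0},
  {"claw": 0.5,"tx": 0,"ty": 0,"tz": 0.001,"spin": 0},
  {"claw": 0.5,"tx": 0,"ty": 0,"tz": 0.001,"spin": 0},
])

```text
time: 6.75
ee_pos: [0.6567, -0.1058, 0.2029]
ee_rot: [0.0, 0.677, 0.736, -0.0]
force: [-2.2, 0.8, 9.1]
gripper_width: 0.694
grip_force: 34.5
```

Emit:
apply_moves([
  {"claw": 0.72,"tx": 0,"ty": 0,"tz": -0.001,"spin": 0},
  {"claw": 0.8,"tx": 0,"ty": 0,"tz": -0.001,"spin": 0},
  {"claw": 0.9,"tx": 0,"ty": 0,"tz": -0.001,"spin": 0},
  {"claw": 1,"tx": 0,"ty": 0,"tz": -0.001,"spin": 0},
  {"claw": 1,"tx": 0,"ty": 0,"tz": -0.001,"spin": 0},
])

```text
time: 7.17
ee_pos: [0.6565, -0.1059, 0.2019]
ee_rot: [-0.0, 0.677, 0.736, -0.0]
force: [-0.4, -0.9, 0.7]
gripper_width: 0.999
grip_force: 0.0
```

Emit:
apply_moves([
  {"claw": 1,"tx": 0,"ty": 0,"tz": -0.01,"spin": 0},
  {"claw": 1,"tx": 0,"ty": 0,"tz": -0.025,"spin": 0},
  {"claw": 1,"tx": 0,"ty": 0,"tz": -0.05,"spin": 0},
  {"claw": 1,"tx": 0,"ty": 0,"tz": -0.08,"spin": 0},
  {"claw": 1,"tx": 0,"ty": 0,"tz": -0.095,"spin": 0},
])

```text
time: 7.58
ee_pos: [0.6577, -0.1057, 0.3019]
ee_rot: [0.002, 0.677, 0.736, 0.002]
force: [2.0, 0.5, 0.5]
gripper_width: 1.003
grip_force: 0.0
```

```bash
python3 -c "
from h import *
go(.523,-.269,.26)"
```

```text
from [ 0.6577 -0.1057  0.3019] tool [-0.1515 -0.1481  0.0412] rows 5.2 q [ 0.34  0.66 -0.37  1.81  0.34  0.73 -0.13]
```

Emit:
apply_moves([
  {"claw": 1,"tx": -0.025,"ty": -0.025,"tz": 0.002,"spin": 0},
  {"claw": 1,"tx": -0.053,"ty": -0.052,"tz": 0.01,"spin": 0},
  {"claw": 1,"tx": -0.081,"ty": -0.079,"tz": 0.02,"spin": 0},
  {"claw": 1,"tx": -0.109,"ty": -0.106,"tz": 0.03,"spin": 0},
  {"claw": 1,"tx": -0.135,"ty": -0.132,"tz": 0.036,"spin": 0},
])

```text
time: 8.0
ee_pos: [0.5349, -0.253, 0.2621]
ee_rot: [0.001, 0.677, 0.736, -0.0]
force: [0.0, -0.8, -1.1]
gripper_width: 0.998
grip_force: 0.0
```

Emit:
apply_moves([
  {"claw": 1,"tx": -0.016,"ty": -0.016,"tz": 0.004,"spin": 0},
  {"claw": 1,"tx": -0.016,"ty": -0.016,"tz": 0.004,"spin": 0},
  {"claw": 1,"tx": -0.016,"ty": -0.016,"tz": 0.004,"spin": 0},
])

```text
time: 8.25
ee_pos: [0.5205, -0.2706, 0.2582]
ee_rot: [0.001, 0.679, 0.734, -0.0]
force: [-0.5, 0.0, 1.0]
gripper_width: 1.001
grip_force: 0.0
```

```bash
python3 - <<'E'
from h import *
c=cap('wrist','w4.png'); print(np.round(proj(c,(.5228,-.2686,.066))),np.round(proj(c,(.6553,-.1057,.087))))
go(.5228,-.2686,.187)
E
```

```text
[260. 227.] [ 649. -120.]
from [ 0.5219 -0.269   0.2584] tool [0.0004 0.0007 0.0714] rows 1.7 q [ 0.65  0.64 -0.35  2.01  0.4   0.55  0.1 ]
```

View pics/w4.png

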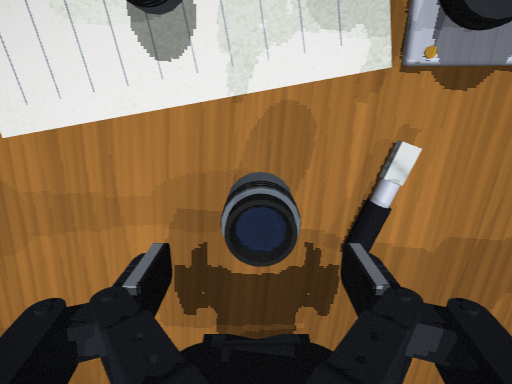

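e3's top is at (261,228), centred. The marker's black end is near (352,252), so I'll check it against the right finger.

```bash
python3 - <<'E'
from h import *
c=dict(np.load('pics/top0.png.npz')); w=dict(np.load('pics/w4.png.npz'))
s=arm.sense()
for p in (ray(c,150+760/4,145+132/4,.008),ray(w,352,252,.008),ray(w,368,240,.008)): print(p,rot(s['ee_rot']).T@(p-s['ee_pos']))
E
```

```text
[ 0.6022646  -0.31470436  0.008     ] [-0.05198434  0.07576285  0.25063883]
[ 0.60472757 -0.31194052  0.008     ] [-0.0494319   0.07844428  0.25064289]
[ 0.61598465 -0.29982276  0.008     ] [-0.0382786   0.09065761  0.25066172]
```

Marker is clear (76+ mm away). I'll grip e3.

Emit:
apply_moves([
  {"claw": 1,"tx": 0,"ty": 0,"tz": 0.02,"spin": 0},
  {"claw": 1,"tx": 0,"ty": 0,"tz": 0.04,"spin": 0},
  {"claw": 1,"tx": 0,"ty": 0,"tz": 0.06,"spin": 0},
  {"claw": 1,"tx": 0,"ty": 0,"tz": 0.07,"spin": 0},
  {"claw": 0.85,"tx": 0,"ty": 0,"tz": 0.07,"spin": 0},
])

```text
time: 8.72
ee_pos: [0.5223, -0.2668, 0.1859]
ee_rot: [-0.001, 0.676, 0.737, 0.0]
force: [-0.5, 0.7, 0.0]
gripper_width: 0.885
grip_force: 0.0
```

Emit:
apply_moves([
  {"claw": 0.75,"tx": 0,"ty": 0,"tz": 0,"spin": 0},
  {"claw": 0.65,"tx": 0,"ty": 0,"tz": 0,"spin": 0},
  {"claw": 0.55,"tx": 0,"ty": 0,"tz": 0,"spin": 0},
  {"claw": 0.45,"tx": 0,"ty": 0,"tz": 0,"spin": 0},
  {"claw": 0.4,"tx": 0,"ty": 0,"tz": 0,"spin": 0},
])

```text
time: 9.13
ee_pos: [0.5225, -0.2685, 0.1885]
ee_rot: [0.001, 0.677, 0.736, 0.001]
force: [0.2, 0.5, 5.4]
gripper_width: 0.594
grip_force: 31.8
```

Emit:
apply_moves([
  {"claw": 0.4,"tx": 0,"ty": 0,"tz": 0,"spin": 0},
  {"claw": 0.4,"tx": 0,"ty": 0,"tz": 0,"spin": 0},
  {"claw": 0.4,"tx": 0,"ty": 0,"tz": 0,"spin": 0},
])

```text
time: 9.38
ee_pos: [0.5225, -0.2685, 0.1885]
ee_rot: [0.001, 0.677, 0.736, 0.001]
force: [0.0, 0.5, 7.3]
gripper_width: 0.599
grip_force: 31.8
```

```bash
python3 -c "
from h import *
go(.6477,-.0157,.3)"
```

```text
from [ 0.5225 -0.2685  0.1885] tool [ 0.2414  0.1461 -0.1112] rows 7.3 q [ 0.59  0.75 -0.28  2.03  0.47  0.42  0.04]
```

Emit:
apply_moves([
  {"claw": 0.4,"tx": 0,"ty": 0,"tz": -0.012,"spin": 0},
  {"claw": 0.4,"tx": 0,"ty": 0,"tz": -0.035,"spin": 0},
  {"claw": 0.4,"tx": 0,"ty": 0,"tz": -0.065,"spin": 0},
  {"claw": 0.4,"tx": 0,"ty": 0,"tz": -0.095,"spin": 0},
  {"claw": 0.4,"tx": 0,"ty": 0,"tz": -0.115,"spin": 0},
])

```text
time: 9.8
ee_pos: [0.5213, -0.269, 0.305]
ee_rot: [0.001, 0.677, 0.736, -0.0]
force: [0.3, 0.1, -1.7]
gripper_width: 0.603
grip_force: 31.8
```

Emit:
apply_moves([
  {"claw": 0.4,"tx": 0.015,"ty": 0.009,"tz": 0,"spin": 0},
  {"claw": 0.4,"tx": 0.04,"ty": 0.024,"tz": 0,"spin": 0},
  {"claw": 0.4,"tx": 0.07,"ty": 0.042,"tz": 0,"spin": 0},
  {"claw": 0.4,"tx": 0.1,"ty": 0.06,"tz": 0,"spin": 0},
  {"claw": 0.4,"tx": 0.13,"ty": 0.079,"tz": 0,"spin": 0},
])

```text
time: 10.22
ee_pos: [0.589, -0.132, 0.3027]
ee_rot: [-0.0, 0.678, 0.735, -0.001]
force: [-0.0, 0.4, -2.2]
gripper_width: 0.602
grip_force: 31.8
```

Emit:
apply_moves([
  {"claw": 0.4,"tx": 0.03,"ty": 0.018,"tz": 0,"spin": 0},
  {"claw": 0.4,"tx": 0.06,"ty": 0.036,"tz": 0,"spin": 0},
  {"claw": 0.4,"tx": 0.085,"ty": 0.051,"tz": 0,"spin": 0},
  {"claw": 0.4,"tx": 0.104,"ty": 0.063,"tz": 0,"spin": 0},
  {"claw": 0.4,"tx": 0.112,"ty": 0.067,"tz": 0,"spin": 0},
])

```text
time: 10.63
ee_pos: [0.6479, -0.0109, 0.303]
ee_rot: [-0.0, 0.675, 0.738, 0.002]
force: [0.0, 1.0, -1.2]
gripper_width: 0.6
grip_force: 31.8
```

Emit:
apply_moves([
  {"claw": 0.4,"tx": 0,"ty": 0,"tz": 0,"spin": 0},
  {"claw": 0.4,"tx": 0,"ty": 0,"tz": 0,"spin": 0},
])

```text
time: 10.8
ee_pos: [0.6461, -0.0166, 0.302]
ee_rot: [-0.0, 0.677, 0.736, -0.001]
force: [-0.4, -0.6, -1.7]
gripper_width: 0.599
grip_force: 31.8
```

```bash
python3 -c "
from h import *
go(.6477,-.0157,.205);print(arm.sense()['force'])"
```

```text
from [ 0.6461 -0.0166  0.302 ] tool [0.0009 0.0018 0.097 ] rows 2.3 q [ 0.21  0.64 -0.37  1.85  0.34  0.71 -0.28]
[-0.44744754 -0.61294507 -1.68106962]
```

Emit:
apply_moves([
  {"claw": 0.4,"tx": 0.001,"ty": 0.002,"tz": 0.015,"spin": 0},
  {"claw": 0.4,"tx": 0.001,"ty": 0.002,"tz": 0.04,"spin": 0},
  {"claw": 0.4,"tx": 0.001,"ty": 0.002,"tz": 0.065,"spin": 0},
  {"claw": 0.4,"tx": 0.001,"ty": 0.002,"tz": 0.083,"spin": 0},
  {"claw": 0.4,"tx": 0.001,"ty": 0.002,"tz": 0.091,"spin": 0},
])

```text
time: 11.22
ee_pos: [0.6466, -0.0173, 0.2073]
ee_rot: [-0.002, 0.678, 0.735, -0.003]
force: [-0.1, -0.6, -1.7]
gripper_width: 0.602
grip_force: 31.8
```

Emit:
apply_moves([
  {"claw": 0.4,"tx": 0,"ty": 0,"tz": 0.003,"spin": 0},
  {"claw": 0.4,"tx": 0,"ty": 0,"tz": 0.005,"spin": 0},
  {"claw": 0.4,"tx": 0,"ty": 0,"tz": 0.006,"spin": 0},
  {"claw": 0.4,"tx": 0,"ty": 0,"tz": 0.007,"spin": 0},
  {"claw": 0.4,"tx": 0,"ty": 0,"tz": 0.008,"spin": 0},
])

```text
time: 11.63
ee_pos: [0.6494, -0.0143, 0.2042]
ee_rot: [0.001, 0.677, 0.736, 0.001]
force: [0.4, -0.6, -1.4]
gripper_width: 0.598
grip_force: 31.8
```

Emit:
apply_moves([
  {"claw": 0.4,"tx": 0,"ty": 0,"tz": 0.001,"spin": 0},
  {"claw": 0.4,"tx": 0,"ty": 0,"tz": 0.002,"spin": 0},
  {"claw": 0.4,"tx": 0,"ty": 0,"tz": 0.002,"spin": 0},
])

```text
time: 11.88
ee_pos: [0.6489, -0.0142, 0.2014]
ee_rot: [0.0, 0.677, 0.736, 0.0]
force: [0.5, -0.6, -1.4]
gripper_width: 0.602
grip_force: 31.8
```

Emit:
apply_moves([
  {"claw": 0.4,"tx": 0,"ty": 0,"tz": 0.001,"spin": 0},
  {"claw": 0.4,"tx": 0,"ty": 0,"tz": 0.002,"spin": 0},
  {"claw": 0.4,"tx": 0,"ty": 0,"tz": 0.002,"spin": 0},
  {"claw": 0.4,"tx": 0,"ty": 0,"tz": 0.002,"spin": 0},
])

```text
time: 12.22
ee_pos: [0.649, -0.0141, 0.2006]
ee_rot: [0.0, 0.677, 0.736, -0.0]
force: [-1.5, -0.7, 7.2]
gripper_width: 0.602
grip_force: 32.6
```

Emit:
apply_moves([
  {"claw": 0.64,"tx": 0,"ty": 0,"tz": -0.001,"spin": 0},
  {"claw": 0.75,"tx": 0,"ty": 0,"tz": -0.001,"spin": 0},
  {"claw": 0.9,"tx": 0,"ty": 0,"tz": -0.001,"spin": 0},
  {"claw": 1,"tx": 0,"ty": 0,"tz": -0.001,"spin": 0},
  {"claw": 1,"tx": 0,"ty": 0,"tz": -0.001,"spin": 0},
])

```text
time: 12.63
ee_pos: [0.6489, -0.0142, 0.2]
ee_rot: [-0.0, 0.677, 0.736, -0.0]
force: [-0.0, 0.1, -0.2]
gripper_width: 1.002
grip_force: 0.0
```

Emit:
apply_moves([
  {"claw": 1,"tx": 0,"ty": 0,"tz": -0.01,"spin": 0},
  {"claw": 1,"tx": 0,"ty": 0,"tz": -0.025,"spin": 0},
  {"claw": 1,"tx": 0,"ty": 0,"tz": -0.05,"spin": 0},
  {"claw": 1,"tx": 0,"ty": 0,"tz": -0.08,"spin": 0},
  {"claw": 1,"tx": 0,"ty": 0,"tz": -0.1,"spin": 0},
])

```text
time: 13.05
ee_pos: [0.6493, -0.014, 0.303]
ee_rot: [0.001, 0.677, 0.736, 0.001]
force: [0.7, -1.2, 0.2]
gripper_width: 0.995
grip_force: 0.0
```

```bash
python3 -c "
from h import *
go(.4437,-.1246,.26)"
```

```text
from [ 0.6493 -0.014   0.303 ] tool [-0.0931 -0.2142  0.0425] rows 5.7 q [ 0.21  0.64 -0.38  1.85  0.34  0.71 -0.28]
```

Emit:
apply_moves([
  {"claw": 1,"tx": -0.013,"ty": -0.03,"tz": 0,"spin": 0},
  {"claw": 1,"tx": -0.028,"ty": -0.065,"tz": 0.003,"spin": 0},
  {"claw": 1,"tx": -0.044,"ty": -0.1,"tz": 0.012,"spin": 0},
  {"claw": 1,"tx": -0.059,"ty": -0.136,"tz": 0.022,"spin": 0},
  {"claw": 1,"tx": -0.074,"ty": -0.17,"tz": 0.032,"spin": 0},
])

```text
time: 13.47
ee_pos: [0.4839, -0.1028, 0.2689]
ee_rot: [0.001, 0.677, 0.736, 0.0]
force: [-0.7, -1.2, -0.4]
gripper_width: 0.999
grip_force: 0.0
```

Emit:
apply_moves([
  {"claw": 1,"tx": -0.012,"ty": -0.03,"tz": 0.006,"spin": 0},
  {"claw": 1,"tx": -0.019,"ty": -0.044,"tz": 0.01,"spin": 0},
  {"claw": 1,"tx": -0.019,"ty": -0.044,"tz": 0.01,"spin": 0},
  {"claw": 1,"tx": -0.019,"ty": -0.044,"tz": 0.01,"spin": 0},
])

```text
time: 13.8
ee_pos: [0.4432, -0.125, 0.2587]
ee_rot: [0.0, 0.678, 0.735, 0.0]
force: [-0.3, 0.3, 0.6]
gripper_width: 1.005
grip_force: 0.0
```

```bash
python3 - <<'E'
from h import *
c=cap('wrist','w5.png'); print(np.round(proj(c,(.4437,-.1246,.057))))
go(.4437,-.1246,.185)
E
```

```text
[257. 223.]
from [ 0.4447 -0.1244  0.2589] tool [-0.0001 -0.0012  0.0739] rows 1.8 q [ 0.41  0.54 -0.31  2.29  0.45  0.37 -0.2 ]
```

View pics/w5.png

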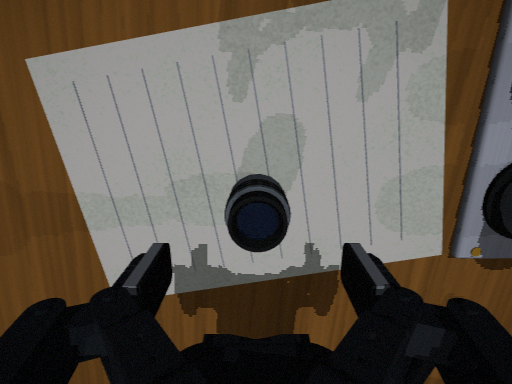

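e2's top is at (258,220), centred between the pads. I'll descend and grip.

Emit:
apply_moves([
  {"claw": 1,"tx": 0,"ty": -0.001,"tz": 0.02,"spin": 0},
  {"claw": 1,"tx": 0,"ty": -0.001,"tz": 0.04,"spin": 0},
  {"claw": 1,"tx": 0,"ty": -0.001,"tz": 0.06,"spin": 0},
  {"claw": 0.9,"tx": 0,"ty": -0.001,"tz": 0.072,"spin": 0},
  {"claw": 0.75,"tx": 0,"ty": -0.001,"tz": 0.072,"spin": 0},
])

```text
time: 14.27
ee_pos: [0.4445, -0.1233, 0.1846]
ee_rot: [-0.0, 0.676, 0.737, 0.0]
force: [-0.2, -0.4, -0.4]
gripper_width: 0.776
grip_force: 0.0
```

Emit:
apply_moves([
  {"claw": 0.65,"tx": 0,"ty": 0,"tz": 0,"spin": 0},
  {"claw": 0.58,"tx": 0,"ty": 0,"tz": 0,"spin": 0},
  {"claw": 0.5,"tx": 0,"ty": 0,"tz": 0,"spin": 0},
  {"claw": 0.4,"tx": 0,"ty": 0,"tz": 0,"spin": 0},
  {"claw": 0.33,"tx": 0,"ty": 0,"tz": 0,"spin": 0},
])

```text
time: 14.68
ee_pos: [0.4433, -0.1246, 0.1871]
ee_rot: [0.001, 0.677, 0.736, 0.001]
force: [0.5, 2.1, 4.9]
gripper_width: 0.515
grip_force: 31.1
```

Emit:
apply_moves([
  {"claw": 0.33,"tx": 0,"ty": 0,"tz": 0,"spin": 0},
  {"claw": 0.33,"tx": 0,"ty": 0,"tz": 0,"spin": 0},
  {"claw": 0.33,"tx": 0,"ty": 0,"tz": 0,"spin": 0},
])

```text
time: 14.93
ee_pos: [0.4433, -0.1245, 0.1871]
ee_rot: [0.001, 0.677, 0.736, 0.001]
force: [1.0, 1.4, 6.1]
gripper_width: 0.519
grip_force: 31.3
```

```bash
python3 -c "
from h import *
go(.640,.0741,.3)"
```

```text
from [ 0.4433 -0.1245  0.1871] tool [ 0.1815  0.213  -0.1121] rows 7.2 q [ 0.29  0.67 -0.15  2.31  0.55  0.18 -0.29]
```

Emit:
apply_moves([
  {"claw": 0.33,"tx": 0,"ty": 0,"tz": -0.012,"spin": 0},
  {"claw": 0.33,"tx": 0,"ty": 0,"tz": -0.035,"spin": 0},
  {"claw": 0.33,"tx": 0,"ty": 0,"tz": -0.065,"spin": 0},
  {"claw": 0.33,"tx": 0,"ty": 0,"tz": -0.095,"spin": 0},
  {"claw": 0.33,"tx": 0,"ty": 0,"tz": -0.115,"spin": 0},
])

```text
time: 15.35
ee_pos: [0.4418, -0.1251, 0.3033]
ee_rot: [0.0, 0.677, 0.736, -0.0]
force: [0.0, -0.9, -0.4]
gripper_width: 0.515
grip_force: 31.2
```

Emit:
apply_moves([
  {"claw": 0.33,"tx": 0.01,"ty": 0.012,"tz": 0,"spin": 0},
  {"claw": 0.33,"tx": 0.029,"ty": 0.034,"tz": 0,"spin": 0},
  {"claw": 0.33,"tx": 0.052,"ty": 0.061,"tz": 0,"spin": 0},
  {"claw": 0.33,"tx": 0.075,"ty": 0.088,"tz": 0,"spin": 0},
  {"claw": 0.33,"tx": 0.098,"ty": 0.115,"tz": 0,"spin": 0},
])

```text
time: 15.77
ee_pos: [0.5489, -0.0172, 0.3012]
ee_rot: [-0.0, 0.678, 0.735, -0.001]
force: [0.3, -0.4, -2.7]
gripper_width: 0.517
grip_force: 31.4
```

Emit:
apply_moves([
  {"claw": 0.33,"tx": 0.023,"ty": 0.027,"tz": 0,"spin": 0},
  {"claw": 0.33,"tx": 0.046,"ty": 0.054,"tz": 0,"spin": 0},
  {"claw": 0.33,"tx": 0.066,"ty": 0.078,"tz": 0,"spin": 0},
  {"claw": 0.33,"tx": 0.078,"ty": 0.092,"tz": 0,"spin": 0},
  {"claw": 0.33,"tx": 0.084,"ty": 0.098,"tz": 0,"spin": 0},
])

```text
time: 16.18
ee_pos: [0.6408, 0.0771, 0.3012]
ee_rot: [-0.0, 0.676, 0.737, 0.001]
force: [0.5, 0.9, -1.9]
gripper_width: 0.52
grip_force: 31.3
```

Emit:
apply_moves([
  {"claw": 0.33,"tx": 0,"ty": 0,"tz": 0,"spin": 0},
  {"claw": 0.33,"tx": 0,"ty": 0,"tz": 0,"spin": 0},
  {"claw": 0.33,"tx": 0,"ty": 0,"tz": 0,"spin": 0},
])

```text
time: 16.43
ee_pos: [0.638, 0.0722, 0.3005]
ee_rot: [-0.0, 0.678, 0.735, -0.002]
force: [1.1, -0.8, -1.8]
gripper_width: 0.512
grip_force: 31.3
```

```bash
python3 -c "
from h import *
go(.640,.0741,.204);print(arm.sense()['force'])"
```

```text
from [0.638  0.0722 0.3005] tool [0.002  0.0025 0.0965] rows 2.3 q [ 0.08  0.64 -0.39  1.86  0.36  0.71 -0.43]
[ 1.1096071  -0.75806414 -1.78965946]
```

Emit:
apply_moves([
  {"claw": 0.33,"tx": 0.001,"ty": 0.001,"tz": 0.015,"spin": 0},
  {"claw": 0.33,"tx": 0.001,"ty": 0.001,"tz": 0.04,"spin": 0},
  {"claw": 0.33,"tx": 0.001,"ty": 0.001,"tz": 0.065,"spin": 0},
  {"claw": 0.33,"tx": 0.001,"ty": 0.001,"tz": 0.083,"spin": 0},
  {"claw": 0.33,"tx": 0.001,"ty": 0.001,"tz": 0.091,"spin": 0},
])

```text
time: 16.85
ee_pos: [0.6383, 0.0736, 0.2065]
ee_rot: [-0.002, 0.678, 0.735, -0.003]
force: [-0.5, -0.2, -1.3]
gripper_width: 0.52
grip_force: 31.3
```

Emit:
apply_moves([
  {"claw": 0.33,"tx": 0,"ty": 0,"tz": 0.003,"spin": 0},
  {"claw": 0.33,"tx": 0,"ty": 0,"tz": 0.005,"spin": 0},
  {"claw": 0.33,"tx": 0,"ty": 0,"tz": 0.006,"spin": 0},
  {"claw": 0.33,"tx": 0,"ty": 0,"tz": 0.007,"spin": 0},
  {"claw": 0.33,"tx": 0,"ty": 0,"tz": 0.007,"spin": 0},
])

```text
time: 17.27
ee_pos: [0.6408, 0.0754, 0.2041]
ee_rot: [0.001, 0.677, 0.736, 0.001]
force: [0.3, 0.9, -1.2]
gripper_width: 0.517
grip_force: 31.3
```

Emit:
apply_moves([
  {"claw": 0.33,"tx": 0,"ty": 0,"tz": 0.001,"spin": 0},
  {"claw": 0.33,"tx": 0,"ty": 0,"tz": 0.002,"spin": 0},
  {"claw": 0.33,"tx": 0,"ty": 0,"tz": 0.002,"spin": 0},
])

```text
time: 17.52
ee_pos: [0.6404, 0.0754, 0.2014]
ee_rot: [0.0, 0.677, 0.736, 0.0]
force: [0.3, -0.1, -1.8]
gripper_width: 0.518
grip_force: 31.3
```

Emit:
apply_moves([
  {"claw": 0.33,"tx": 0,"ty": 0,"tz": 0.001,"spin": 0},
  {"claw": 0.33,"tx": 0,"ty": 0,"tz": 0.002,"spin": 0},
  {"claw": 0.33,"tx": 0,"ty": 0,"tz": 0.003,"spin": 0},
  {"claw": 0.33,"tx": 0,"ty": 0,"tz": 0.003,"spin": 0},
  {"claw": 0.33,"tx": 0,"ty": 0,"tz": 0.003,"spin": 0},
])

```text
time: 17.93
ee_pos: [0.6404, 0.0755, 0.1992]
ee_rot: [0.0, 0.677, 0.736, -0.0]
force: [-3.0, -0.3, 5.5]
gripper_width: 0.513
grip_force: 32.0
```

Emit:
apply_moves([
  {"claw": 0.56,"tx": 0,"ty": 0,"tz": -0.001,"spin": 0},
  {"claw": 0.68,"tx": 0,"ty": 0,"tz": -0.001,"spin": 0},
  {"claw": 0.85,"tx": 0,"ty": 0,"tz": -0.001,"spin": 0},
  {"claw": 1,"tx": 0,"ty": 0,"tz": -0.001,"spin": 0},
  {"claw": 1,"tx": 0,"ty": 0,"tz": -0.001,"spin": 0},
])

```text
time: 18.35
ee_pos: [0.6404, 0.0754, 0.1991]
ee_rot: [-0.0, 0.677, 0.736, -0.0]
force: [-0.3, -0.3, 1.1]
gripper_width: 0.999
grip_force: 0.0
```

Emit:
apply_moves([
  {"claw": 1,"tx": 0,"ty": 0,"tz": -0.01,"spin": 0},
  {"claw": 1,"tx": 0,"ty": 0,"tz": -0.025,"spin": 0},
  {"claw": 1,"tx": 0,"ty": 0,"tz": -0.05,"spin": 0},
  {"claw": 1,"tx": 0,"ty": 0,"tz": -0.08,"spin": 0},
  {"claw": 1,"tx": 0,"ty": 0,"tz": -0.1,"spin": 0},
])

```text
time: 18.77
ee_pos: [0.6408, 0.0757, 0.3021]
ee_rot: [0.001, 0.677, 0.736, 0.001]
force: [0.4, -0.2, -0.6]
gripper_width: 0.999
grip_force: 0.0
```

```bash
python3 -c "
from h import *
go(.4557,.2953,.26)"
```

```text
from [0.6408 0.0757 0.3021] tool [ 0.2343 -0.1663  0.0417] rows 7.0 q [ 0.08  0.64 -0.4   1.86  0.36  0.71 -0.43]
```

Emit:
apply_moves([
  {"claw": 1,"tx": 0.02,"ty": -0.014,"tz": 0,"spin": 0},
  {"claw": 1,"tx": 0.05,"ty": -0.035,"tz": 0,"spin": 0},
  {"claw": 1,"tx": 0.082,"ty": -0.058,"tz": 0,"spin": 0},
  {"claw": 1,"tx": 0.114,"ty": -0.081,"tz": 0,"spin": 0},
  {"claw": 1,"tx": 0.146,"ty": -0.104,"tz": 0.01,"spin": 0},
])

```text
time: 19.18
ee_pos: [0.5242, 0.2136, 0.2914]
ee_rot: [0.001, 0.677, 0.736, 0.002]
force: [1.5, 0.5, 0.6]
gripper_width: 0.997
grip_force: 0.0
```

Emit:
apply_moves([
  {"claw": 1,"tx": 0.03,"ty": -0.021,"tz": 0.01,"spin": 0},
  {"claw": 1,"tx": 0.06,"ty": -0.042,"tz": 0.02,"spin": 0},
  {"claw": 1,"tx": 0.088,"ty": -0.062,"tz": 0.03,"spin": 0},
  {"claw": 1,"tx": 0.088,"ty": -0.062,"tz": 0.032,"spin": 0},
  {"claw": 1,"tx": 0.088,"ty": -0.062,"tz": 0.032,"spin": 0},
])

```text
time: 19.6
ee_pos: [0.4533, 0.2974, 0.2572]
ee_rot: [-0.001, 0.675, 0.738, -0.0]
force: [1.1, 0.1, -0.5]
gripper_width: 1.004
grip_force: 0.0
```

```bash
python3 - <<'E'
from h import *
c=cap('wrist','w6.png'); print(np.round(proj(c,(.4557,.2953,.048))))
go(.4557,.2953,.185)
E
```

```text
[260. 222.]
from [0.4549 0.2956 0.2575] tool [-0.0004  0.0007  0.0725] rows 1.7 q [-0.42  0.6  -0.32  2.11  0.4   0.49 -0.96]
```

View pics/w6.png

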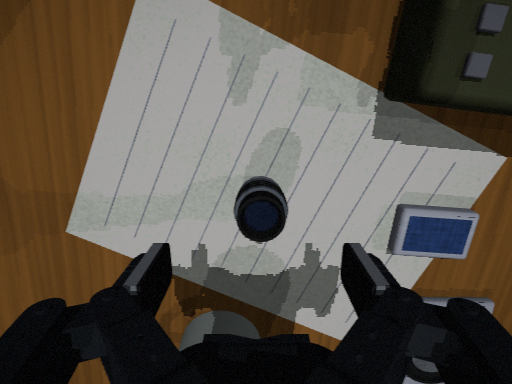

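e1's top is at (261,216), close to the prediction of (260,222). I'll descend with a +2 mm shift along tool x and grip.

Emit:
apply_moves([
  {"claw": 1,"tx": 0.002,"ty": 0.001,"tz": 0.02,"spin": 0},
  {"claw": 1,"tx": 0.002,"ty": 0.001,"tz": 0.04,"spin": 0},
  {"claw": 0.9,"tx": 0.002,"ty": 0.001,"tz": 0.06,"spin": 0},
  {"claw": 0.8,"tx": 0.002,"ty": 0.001,"tz": 0.072,"spin": 0},
  {"claw": 0.7,"tx": 0.002,"ty": 0.001,"tz": 0.072,"spin": 0},
])

```text
time: 20.07
ee_pos: [0.4569, 0.2951, 0.1835]
ee_rot: [0.0, 0.678, 0.735, -0.002]
force: [0.0, 0.0, 0.4]
gripper_width: 0.706
grip_force: 0.0
```

Emit:
apply_moves([
  {"claw": 0.6,"tx": 0,"ty": 0,"tz": 0,"spin": 0},
  {"claw": 0.5,"tx": 0,"ty": 0,"tz": 0,"spin": 0},
  {"claw": 0.42,"tx": 0,"ty": 0,"tz": 0,"spin": 0},
  {"claw": 0.34,"tx": 0,"ty": 0,"tz": 0,"spin": 0},
  {"claw": 0.25,"tx": 0,"ty": 0,"tz": 0,"spin": 0},
])

```text
time: 20.48
ee_pos: [0.4569, 0.2969, 0.1863]
ee_rot: [0.0, 0.677, 0.736, 0.001]
force: [-0.1, -0.2, 5.9]
gripper_width: 0.435
grip_force: 30.4
```

Emit:
apply_moves([
  {"claw": 0.25,"tx": 0,"ty": 0,"tz": 0,"spin": 0},
  {"claw": 0.25,"tx": 0,"ty": 0,"tz": 0,"spin": 0},
  {"claw": 0.25,"tx": 0,"ty": 0,"tz": 0,"spin": 0},
])

```text
time: 20.73
ee_pos: [0.4569, 0.2969, 0.1864]
ee_rot: [0.001, 0.677, 0.736, 0.001]
force: [0.9, -0.0, 6.8]
gripper_width: 0.433
grip_force: 30.5
```

```bash
python3 -c "
from h import *
go(.6323,.1636,.27)"
```

```text
from [0.4569 0.2969 0.1864] tool [-0.1473  0.1639 -0.0833] rows 5.6 q [-0.49  0.72 -0.23  2.13  0.47  0.34 -1.03]
```

Emit:
apply_moves([
  {"claw": 0.25,"tx": 0,"ty": 0,"tz": -0.012,"spin": 0},
  {"claw": 0.25,"tx": 0,"ty": 0,"tz": -0.035,"spin": 0},
  {"claw": 0.25,"tx": 0,"ty": 0,"tz": -0.065,"spin": 0},
  {"claw": 0.25,"tx": 0,"ty": 0,"tz": -0.09,"spin": 0},
  {"claw": 0.25,"tx": 0,"ty": 0,"tz": -0.1,"spin": 0},
])

```text
time: 21.15
ee_pos: [0.4568, 0.2975, 0.2889]
ee_rot: [0.0, 0.677, 0.736, 0.003]
force: [-0.5, 0.7, -1.4]
gripper_width: 0.43
grip_force: 30.4
```

Emit:
apply_moves([
  {"claw": 0.25,"tx": -0.01,"ty": 0.011,"tz": 0,"spin": 0},
  {"claw": 0.25,"tx": -0.03,"ty": 0.033,"tz": 0,"spin": 0},
  {"claw": 0.25,"tx": -0.053,"ty": 0.059,"tz": 0,"spin": 0},
  {"claw": 0.25,"tx": -0.076,"ty": 0.085,"tz": 0,"spin": 0},
  {"claw": 0.25,"tx": -0.099,"ty": 0.11,"tz": 0,"spin": 0},
])

```text
time: 21.57
ee_pos: [0.5749, 0.2062, 0.2852]
ee_rot: [-0.0, 0.677, 0.736, -0.0]
force: [0.6, 0.2, -1.3]
gripper_width: 0.434
grip_force: 30.4
```

Emit:
apply_moves([
  {"claw": 0.25,"tx": -0.022,"ty": 0.025,"tz": 0,"spin": 0},
  {"claw": 0.25,"tx": -0.04,"ty": 0.044,"tz": 0,"spin": 0},
  {"claw": 0.25,"tx": -0.048,"ty": 0.053,"tz": 0,"spin": 0},
  {"claw": 0.25,"tx": -0.048,"ty": 0.053,"tz": 0,"spin": 0},
  {"claw": 0.25,"tx": -0.048,"ty": 0.053,"tz": 0,"spin": 0},
])

```text
time: 21.98
ee_pos: [0.6301, 0.1643, 0.2848]
ee_rot: [-0.001, 0.677, 0.736, -0.0]
force: [-0.7, 1.0, -1.2]
gripper_width: 0.432
grip_force: 30.4
```

```bash
python3 -c "
from h import *
go(.6323,.1636,.204);print(arm.sense()['force'],arm.sense()['gripper_width'])"
```

```text
from [0.6301 0.1643 0.2848] tool [-0.001   0.0023  0.0808] rows 1.9 q [-0.06  0.67 -0.39  1.85  0.37  0.69 -0.58]
[-0.70009027  0.97548376 -1.16880364] 0.4322583967937343
```

Emit:
apply_moves([
  {"claw": 0.25,"tx": -0.001,"ty": 0.002,"tz": 0.015,"spin": 0},
  {"claw": 0.25,"tx": -0.001,"ty": 0.002,"tz": 0.035,"spin": 0},
  {"claw": 0.25,"tx": -0.001,"ty": 0.002,"tz": 0.055,"spin": 0},
  {"claw": 0.25,"tx": -0.001,"ty": 0.002,"tz": 0.07,"spin": 0},
  {"claw": 0.25,"tx": -0.001,"ty": 0.002,"tz": 0.076,"spin": 0},
])

```text
time: 22.4
ee_pos: [0.6305, 0.1646, 0.2061]
ee_rot: [-0.002, 0.676, 0.737, -0.002]
force: [-1.4, -1.2, -2.0]
gripper_width: 0.436
grip_force: 30.4
```

Emit:
apply_moves([
  {"claw": 0.25,"tx": 0,"ty": 0,"tz": 0.002,"spin": 0},
  {"claw": 0.25,"tx": 0,"ty": 0,"tz": 0.004,"spin": 0},
  {"claw": 0.25,"tx": 0,"ty": 0,"tz": 0.005,"spin": 0},
  {"claw": 0.25,"tx": 0,"ty": 0,"tz": 0.006,"spin": 0},
  {"claw": 0.25,"tx": 0,"ty": 0,"tz": 0.006,"spin": 0},
])

```text
time: 22.82
ee_pos: [0.6334, 0.1632, 0.2039]
ee_rot: [0.0, 0.677, 0.736, 0.001]
force: [-0.3, 0.1, -0.9]
gripper_width: 0.436
grip_force: 30.4
```

Emit:
apply_moves([
  {"claw": 0.25,"tx": 0,"ty": 0,"tz": 0.001,"spin": 0},
  {"claw": 0.25,"tx": 0,"ty": 0,"tz": 0.002,"spin": 0},
  {"claw": 0.25,"tx": 0,"ty": 0,"tz": 0.003,"spin": 0},
  {"claw": 0.25,"tx": 0,"ty": 0,"tz": 0.003,"spin": 0},
  {"claw": 0.25,"tx": 0,"ty": 0,"tz": 0.003,"spin": 0},
])

```text
time: 23.23
ee_pos: [0.6331, 0.163, 0.2001]
ee_rot: [-0.0, 0.677, 0.736, -0.0]
force: [-0.2, -0.1, -0.8]
gripper_width: 0.434
grip_force: 30.4
```

Emit:
apply_moves([
  {"claw": 0.25,"tx": 0,"ty": 0,"tz": 0.001,"spin": 0},
  {"claw": 0.25,"tx": 0,"ty": 0,"tz": 0.002,"spin": 0},
  {"claw": 0.25,"tx": 0,"ty": 0,"tz": 0.002,"spin": 0},
  {"claw": 0.25,"tx": 0,"ty": 0,"tz": 0.002,"spin": 0},
])

```text
time: 23.57
ee_pos: [0.6331, 0.1632, 0.1984]
ee_rot: [0.0, 0.677, 0.736, 0.0]
force: [-1.1, -1.1, 2.3]
gripper_width: 0.437
grip_force: 30.5
```

Contact. I'll release, rise and back off for a final look.

Emit:
apply_moves([
  {"claw": 0.47,"tx": 0,"ty": 0,"tz": 0,"spin": 0},
  {"claw": 0.6,"tx": 0,"ty": 0,"tz": 0,"spin": 0},
  {"claw": 0.8,"tx": 0,"ty": 0,"tz": 0,"spin": 0},
  {"claw": 1,"tx": 0,"ty": 0,"tz": 0,"spin": 0},
  {"claw": 1,"tx": 0,"ty": 0,"tz": 0,"spin": 0},
])

```text
time: 23.98
ee_pos: [0.6331, 0.1631, 0.1981]
ee_rot: [-0.0, 0.677, 0.736, -0.0]
force: [0.5, 0.4, 0.3]
gripper_width: 0.99
grip_force: 0.0
```

Emit:
apply_moves([
  {"claw": 1,"tx": 0,"ty": 0,"tz": -0.01,"spin": 0},
  {"claw": 1,"tx": 0,"ty": 0,"tz": -0.03,"spin": 0},
  {"claw": 1,"tx": 0,"ty": 0,"tz": -0.06,"spin": 0},
  {"claw": 1,"tx": 0,"ty": 0,"tz": -0.1,"spin": 0},
  {"claw": 1,"tx": 0,"ty": 0,"tz": -0.13,"spin": 0},
])

```text
time: 24.4
ee_pos: [0.6332, 0.1633, 0.3312]
ee_rot: [0.0, 0.677, 0.736, 0.001]
force: [0.4, 0.6, -0.0]
gripper_width: 0.998
grip_force: 0.0
```

Emit:
apply_moves([
  {"claw": 1,"tx": 0.02,"ty": -0.02,"tz": 0,"spin": 0},
  {"claw": 1,"tx": 0.05,"ty": -0.045,"tz": 0,"spin": 0},
  {"claw": 1,"tx": 0.08,"ty": -0.07,"tz": 0,"spin": 0},
  {"claw": 1,"tx": 0.11,"ty": -0.095,"tz": 0,"spin": 0},
  {"claw": 1,"tx": 0.14,"ty": -0.12,"tz": 0,"spin": 0},
])

```text
time: 24.82
ee_pos: [0.5005, 0.2935, 0.3292]
ee_rot: [0.0, 0.677, 0.736, 0.001]
force: [0.4, 1.8, -0.6]
gripper_width: 1.001
grip_force: 0.0
```

Emit:
apply_moves([
  {"claw": 1,"tx": 0.03,"ty": -0.01,"tz": 0,"spin": 0},
  {"claw": 1,"tx": 0.06,"ty": -0.02,"tz": 0,"spin": 0},
  {"claw": 1,"tx": 0.09,"ty": -0.03,"tz": 0,"spin": 0},
  {"claw": 1,"tx": 0.1,"ty": -0.03,"tz": 0,"spin": 0},
  {"claw": 1,"tx": 0.1,"ty": -0.03,"tz": 0,"spin": 0},
])

```text
time: 25.23
ee_pos: [0.4618, 0.3938, 0.3294]
ee_rot: [-0.001, 0.675, 0.738, 0.002]
force: [0.9, 0.7, 1.0]
gripper_width: 1.001
grip_force: 0.0
```

```bash
python3 - <<'E'
from h import *
c=cap('top','t2.png'); a=cv2.imread('pics/t2.png')
D=[(.6323,.1636,.060),(.64,.0741,.069),(.6477,-.0157,.078),(.6553,-.1057,.087)]
print([tuple(np.round((np.array(proj(c,p))-[170,120]+.5)*5-.5)) for p in D])
b=cap('scene','s2.png'); b=cv2.imread('pics/s2.png')
cv2.imwrite('pics/f.png',np.vstack([cv2.resize(a[120:240,170:320],None,fx=5,fy=5)[:300],cv2.resize(b[170:295,130:380],None,fx=3,fy=2.4)[:, :750]][:]) if 0 else cv2.resize(a[120:240,170:320],None,fx=5,fy=5))
cv2.imwrite('pics/g.png',cv2.resize(b[150:300,150:400],None,fx=3,fy=3))
E
```

```text
[(np.float64(184.0), np.float64(240.0)), (np.float64(311.0), np.float64(226.0)), (np.float64(440.0), np.float64(211.0)), (np.float64(571.0), np.float64(196.0))]
```

View pics/f.png

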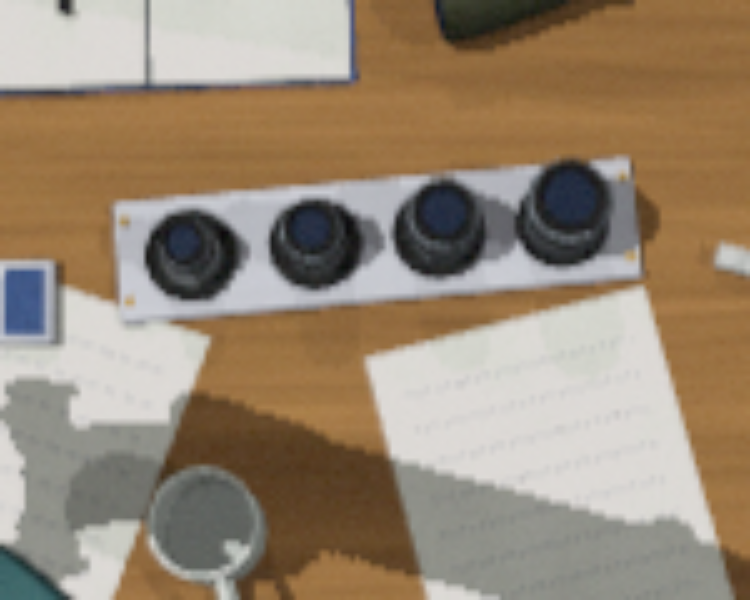

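View pics/g.png

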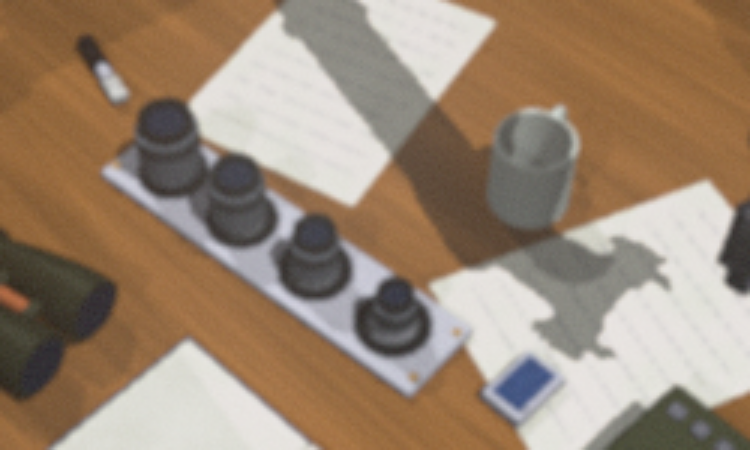

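The tops are at (184,240), (311,226), (441,210) and (571,194), matching the expected points. All four stand upright, with the largest on the scope side and the mug unmoved.

```bash
python3 -c "
from station import arm
print(arm.finish_job())"
```

```text
the job is handed in; nothing more can be done
None
```

I handed the job in at about 25 s: all four eyepieces stand upright in their dishes, largest nearest the scope down to smallest farthest, and the mug was not moved; the final pictures agree, but no verdict was returned.

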